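# Unlatch and slide open the tooling chest

## Task

Open the tooling chest on the bench: push in the round release button beside its flush T-handle until the handle pops up, turn the handle clockwise (seen from above) just until you feel its end stop (its angle differs from chest to chest), then slide the cover by it over the chest's deck, at least 10 cm. Be gentle: do not ram the button, do not strain the handle against its end stop or drag the cover while it is still latched, leave the other things on the bench where they are, and let go at the end with the handle left up.

Things in the scene. Friction and masses are not known exactly. Their poses are not given: they have to be found in the camera images.
- chest: Grey steel tooling chest, 220 (x) x 300 (y) x 92 mm high, fixed to the bench. Origin: centre of its underside; z up. Its -y half is closed by an aluminium sliding cover; its +y half is a deck at height 80 mm over which the cover slides in the chest's +y direction. Side rails 6 mm thick at x = +-107 mm rise to 92 mm.
- cover (a joint): Sliding cover, in m: 0 shut, up to 0.125 open, moving along the chest's +y. Panel 204 x 148 x 6 mm, its top 88 mm above the bench; sliding drag about 4 N. It carries a black housing 167 (x) x 56 (y) mm, whose top is 106 mm above the bench, with the handle and the button in it. Cover and housing weigh about 0.8 kg.
- button_top (a point): Centre of the top of the round steel push button (20 mm diameter), 10 mm proud of the housing when out, 75 mm from the handle's axis on the chest's -x side. It is pressed straight down: 3 N to start, rising to 7 N at its full 8 mm travel, where it stops hard. The handle lets go somewhere between 3 and 7 mm, different each time: press until it pops up or the button bottoms. It springs back.
- button: The same push button; z up. Its origin is 10 mm below its top. Pressing on it with more than 25 N damages it.
- bar_top (a point): Centre of the top face of the T-handle's steel bar, on its turning axis. The bar is 84 long x 16 wide x 14 mm tall. The x axis of this point runs along the bar (along the chest's x at the start, the end away from the button). At first the bar lies in a slot of the housing, its top flush with the housing (106 mm above the bench), and cannot be gripped; popped up its top is 131 mm above the bench and its underside 11 mm above the housing, with a round stem of 13 mm below it.
- pop (a joint): How far the handle stands out, in m: 0 flush, 0.025 popped up. A spring of 6 to 9 N lifts it once the button lets it go; it is then held up.
- handle (a joint): Turn of the T-handle, in rad: 0 latched, bar along the chest's x; grows clockwise seen from above; about 0.1 N m of friction, stays where left. It can turn only when popped up. The end stop comes somewhere between 0.8 and 1.5 rad, different each time (the strike plate inside is adjustable); the latch lets go only 0.07 to 0.2 rad before the stop, so turn until the stop is felt as a rise of the torque, then keep it there while sliding.
- tongue: Latch tongue on the handle's shaft, inside the chest and out of sight: 40 mm long from the handle's axis, along the bar towards x of bar_top, turning with the handle. Origin on the handle's axis at the level of the cover's underside. It bears on the strike plate when the handle is forced against its end stop (30 to 40 mm from the axis) or when the cover is dragged while latched; more than 13 N on it (about 0.4 N m on top of the friction) damages it.
- wrench: Bystander: steel wrench 160 mm long lying on the bench; origin under its middle.
- dieblock: Bystander: stepped steel block 50 x 35 x 42 mm; origin at centre of underside.
- jar: Bystander: jar 52 mm wide, 70 mm high; origin at centre of underside.
- brush: Bystander: brush 150 mm long lying on the bench; origin under its middle.
- tray: Bystander: black open tray 240 x 320 x 40 mm; origin at centre of underside.
- oil: Bystander: white bottle 50 mm wide, 120 mm high; origin at centre of underside.
- cup: Bystander: grey cup 76 mm wide, 80 mm high; origin at centre of underside.

How it is judged:
By the outcome, as a careful person would: the job done as asked, in the order asked, and still so for the second after the job is handed in, with the robot touching nothing.
It also fails if it takes over 72 s, if anything falls off the work surface, if the arm or the gripper's body presses on something with over 40 N, if the wrist force passes 120 N, or if a joint passes its speed limit or range.

## Robot

A 6-joint arm with a two-finger parallel gripper is mounted at the origin on the work surface. World frame = base frame: x ahead of the robot, y to its left, z up, the work surface at z = 0. Lengths are in mm, angles in rad, forces in N, time in s.
With the tool pointing down it reaches from about 350 to 1000 mm from the base axis. Payload 7.1 kg.
Tool frame: the origin (TCP) lies on the centre line of the jaws, within the pads' length; the fingertips stand 19 mm ahead of it and the grasp point (between the pads) is the TCP; z points along the fingers, y is the direction in which the jaws open and shut (so a half turn about z gives the same grasp; the last joint's range is limited). The gripper opens to 85 mm and grips with 20 to 120 N. Pads are 22 mm wide; open, the fingers measure 114 mm over their backs; the gripper's body (76 mm by 85 mm) begins 54 mm behind the grasp point. The pads swing forward as they close: fully open they stand 13 mm farther back than shut.
Start: joints at [-1.336, 0.423, 1.63, -0, 1.089, -0.019], TCP at [156.946, -604.957, 250.319] pointing down, gripper open.
Joint ranges: [-3, 3], [-0.9, 2.11], [0.09, 2.58], [-1.31, 4.45], [0.11, 2.69], [-2.54, 2.54]. Speed limits (rad/s): [2.39, 2.39, 3.01, 3.14, 3.14, 3.14].

## Interface

Orientations are given as a unit quaternion [x, y, z, w].
In Python, from workcell import manip gives the robot as it stands.
- The arm moves only by the tool send_rows, never from a script. Its argument "series" is a list of rows, each a list of 3 entries, a list of its own where there are three numbers: the turn, a rotation vector about the tool's x, y, z in rad, then the shift along the tool's x, y, z in mm, then the closure, from 0 (fully open) to 1 (shut). In form: [[[ax, ay, az], [dx, dy, dz], jaw], ...]. A call has 1 to 20 rows; each row is the pose to reach, as a shift and turn from the pose measured when the call began, along the tool's axes at that moment; what a row does not reach only later rows make up. A row lasts 1/10 s, in which the tool goes at most 50 mm and 8.59 degrees, less where a joint would pass 70% of its speed; a pose out of reach is approached as far as the arm can. A call with a gripper value outside its range is refused whole. The fingers move at their own pace and stop on an object; "force" is the grip in N (left out, the last holds). Time passes only in rows, so rows that repeat a pose let the fingers close. It gives the time, the measured TCP pose, the force and the opening at its end, in the units of the state.
- manip.get_state(): the state, without advancing time (a new reading comes with each control period).
- manip.grab_frame(name): name is "scene" or "top" or "wrist"; returns the picture (384x512x3 uint8, blue, green, red); there is no depth.
- manip.camera_info(name): a dict with "fx", "fy", "cx", "cy" (pixels), "k1" (the pictures are not rectified: a ray, as slopes to the right and down, at radius r is drawn at 1 + k1 r^2 times it, then the intrinsics apply), "xyz" and "rotation" of the camera in the world. Camera axes: x right, y up, looking along -z (the intrinsics and any distortion apply to the point x, -y, -z); pixel columns grow to the right and rows downward; lengths in mm; the calibration is good to about 2 mm. A picture is of the moment at which its call begins: read the wrist's pose just before it. camera_info takes no time and is no camera call; for the wrist camera it gives the pose at the moment of the call.
- manip.job_done(): hands the job in, once; it reports no verdict.
Trained networks look in the newest picture that a camera, given by its name, has taken for a name from the list of things; names that differ only in an ending like _2 or _b are one class to them, and where a whole thing is asked for, a point or a joint stands for the part that bears it (a point fixed in the world has none). Each returns a list of dicts, best first, with "confidence" (0 to 1); they miss things now and then, are a little off and sometimes report something else, mostly with a low value. They report only what shows in the picture. A call takes as long as a camera call.
- manip.look_for(name, camera): "point" ([x, y, z] in mm, in world coordinates, good to about 4 mm: the middle of the surface that is visible of it).
The state is a dict: "time": time; "joint_pos": joint angles; "joint_velocities": joint speeds; "effort": joint torques, N m; "position": TCP position; "ee_rot": TCP orientation; "force": force on the tool from outside, world axes, zero at the start; "wrist_torque": the same for the moment, N m; "finger_gap": finger opening in mm.
Only numpy, scipy, OpenCV 4.12 (cv2) and the standard library are available. Lean on these libraries where they do the work, as an engineer would, in place of code of your own. Each camera call takes 0.05 s, during which the arm holds its last target.

## Working session

There is one attempt and no reset: what is moved stays moved. The work goes in short steps, Python scripts to look and compute and a tool call to move; the robot and the scene stay as the last step left them, time stands still between calls to the robot, and variables do not carry over. Pictures are saved under pics/ and viewed, and the job is handed in when it is done.

Besides the shell and the picture viewer there is one more tool, called after "Request:" as a command line: name --argument value ..., lists and objects as JSON in quotes. send_rows: Moves the arm, as the interface text tells. Its arguments: {"type":"object","properties":{"series":{"type":"array","items":{"type":"array"}},"force":{"type":"number"}},"required":["series"]}

```bash
mkdir -p pics; ls
python3 - <<'E'
from workcell import manip
import cv2
s=manip.get_state();print(s)
for c in ["scene","top","wrist"]:
    im=manip.grab_frame(c);cv2.imwrite(f"pics/{c}0.png",im)
    print(c,manip.camera_info(c))
    for n in ["chest","button_top","bar_top"]:
        print(n,manip.look_for(n,c)[:2])
E
```

```text
pics
{'time': 0.0, 'joint_pos': array([-1.33600226e+00,  4.23854240e-01,  1.63070223e+00, -6.08634750e-06,
        1.08859391e+00, -1.90141882e-02]), 'joint_velocities': array([-0.00157488, -0.00166701, -0.00118293,  0.00133372,  0.00083528,
       -0.00166745]), 'effort': array([ 1.95060464e-03, -5.57369184e+01, -2.81741989e+01, -5.55931706e-05,
        7.39602459e-03, -7.76441908e-06]), 'position': array([ 156.82558912, -604.4641392 ,  249.532494  ]), 'ee_rot': array([ 9.91957993e-01,  1.26565139e-01, -8.65481445e-05, -7.74045829e-04]), 'force': array([0.77805599, 0.13342804, 0.02241543]), 'wrist_torque': array([ 0.00129472, -0.04180175, -0.02879448]), 'finger_gap': 85.3425271795507}
scene {'fx': 427.47101701329404, 'fy': 427.47101701329404, 'cx': 250.71177623883386, 'cy': 192.44781727262006, 'k1': -0.12247435961444281, 'xyz': array([1237.81754833,  470.92019627, 1256.327486  ]), 'rotation': array([0.13687508, 0.25313766, 0.84526288, 0.45024126])}
chest [{'point': [546.3, 39.3, 75.5], 'confidence': 0.57}]
button_top []
bar_top []
top {'fx': 461.05237531206626, 'fy': 461.05237531206626, 'cx': 256.4929227223924, 'cy': 193.48722982340502, 'k1': 0.03391315633081054, 'xyz': array([ 475.88558316,   40.01138066, 1528.49631534]), 'rotation': array([-0.02477819,  0.02203388,  0.71177799, -0.70162143])}
chest [{'point': [527.9, 24.9, 91.3], 'confidence': 0.82}]
button_top []
bar_top []
wrist {'fx': 330.349888341969, 'fy': 330.349888341969, 'cx': 251.91313097475856, 'cy': 198.09553049315272, 'k1': -0.019355494887430904, 'xyz': array([ 235.04005705, -584.40444376,  375.83765692]), 'rotation': array([-0.12613653,  0.09739302, -0.6040687 ,  0.78083621])}
chest []
button_top []
bar_top []
```

View pics/scene0.png

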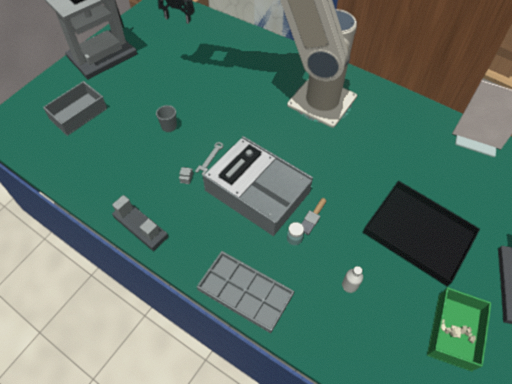

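View pics/top0.png

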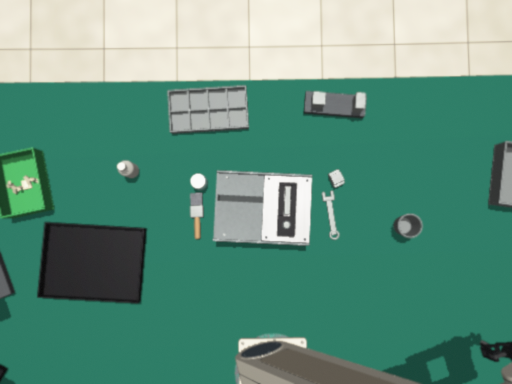

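```bash
cat > h.py <<'E'
from workcell import manip
import numpy as np, cv2
from scipy.spatial.transform import Rotation as R
def ray(ci,u,v):
    d=np.array([(u-ci['cx'])/ci['fx'],(v-ci['cy'])/ci['fy']]);p=d.copy()
    for _ in range(20): p=d/(1+ci['k1']*(p@p))
    return R.from_quat(ci['rotation']).apply([p[0],-p[1],-1])
def onz(ci,u,v,z):
    r=ray(ci,u,v);o=np.array(ci['xyz']);return o+r*(z-o[2])/r[2]
def proj(ci,P):
    q=R.from_quat(ci['rotation']).inv().apply(np.atleast_2d(P)-np.array(ci['xyz']))
    x=q[:,0]/-q[:,2];y=-q[:,1]/-q[:,2];f=1+ci['k1']*(x*x+y*y)
    return np.c_[ci['cx']+ci['fx']*x*f,ci['cy']+ci['fy']*y*f]
E
python3 - <<'E'
from h import *
im=cv2.imread('pics/top0.png')[160:256,200:328]
cv2.imwrite('pics/topc.png',cv2.resize(im,None,fx=6,fy=6,interpolation=cv2.INTER_CUBIC))
ci=manip.camera_info('top')
for u,v,z in [(286,225,116),(287,202,106)]: print(onz(ci,u,v,z))
E
```

```text
[471.81296338 -43.92743158 116.        ]
[542.55041857 -48.92714338 106.        ]
```

View pics/topc.png

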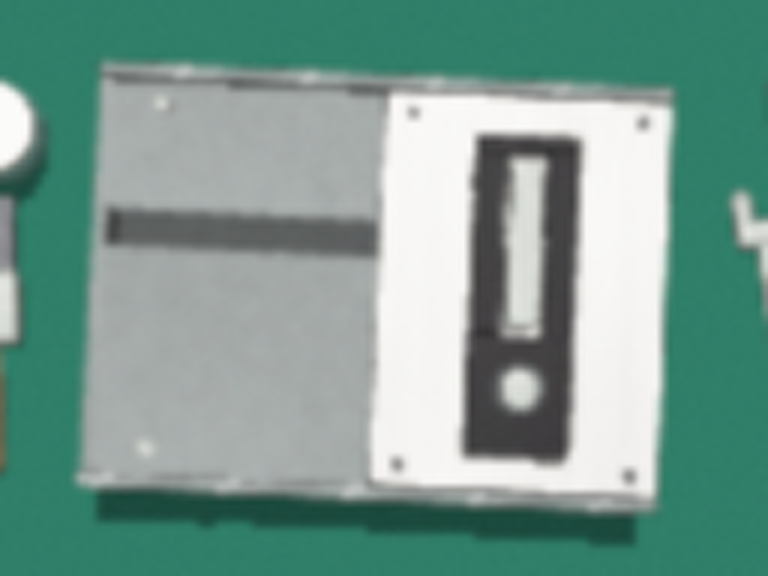

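```bash
cat >> h.py <<'E'
def delta(P,ang=None):
    """tool-frame shift to world P; rotvec to tool-down with tool x at world angle ang"""
    s=manip.get_state();r=R.from_quat(s['ee_rot']);d=r.inv().apply(np.array(P)-s['position'])
    out=[np.round(d,1)]
    if ang is not None:
        t=R.from_matrix(np.c_[[np.cos(ang),np.sin(ang),0],[np.sin(ang),-np.cos(ang),0],[0,0,-1]])
        out.append(np.round((r.inv()*t).as_rotvec(),4))
    return out
def st():
    s=manip.get_state();m=R.from_quat(s['ee_rot']).as_matrix()
    print('t',round(s['time'],2),'p',s['position'].round(1),'xang',round(float(np.arctan2(m[1,0],m[0,0])),4),'tilt',m[:2,2].round(4),'F',s['force'].round(2),'T',s['wrist_torque'].round(3),'gap',round(s['finger_gap'],1),'j',s['joint_pos'].round(2))
E
python3 - <<'E'
from h import *
st()
ci=manip.camera_info('top')
up=lambda x,y:((x+.5)/6-.5+200,(y+.5)/6-.5+160)
for n,x,y,z in [('btn',520,390,116),('barc',524,247,106),('bart',529,155,106),('barb',518,335,106),('h1',478,137,106),('h2',581,139,106),('h3',464,456,106),('h4',568,461,106)]: print(n,onz(ci,*up(x,y),z).round(1))
c=manip.camera_info('wrist');print(R.from_quat(c['rotation']).as_matrix())
print(delta([500,-46,260],np.pi-.06))
E
```

```text
t 0.6 p [ 156.9 -604.9  250.3] xang 0.2538 tilt [-0.  0.] F [ 0.46  0.74 -0.02] T [0.019 0.009 0.005] gap 85.6 j [-1.34  0.42  1.63  0.    1.09 -0.02]
btn [473.1 -44.7 116. ]
barc [546.4 -48.7 106. ]
bart [593.9 -52.2 106. ]
barb [501.2 -44.8 106. ]
h1 [603.6 -26.1 106. ]
h2 [601.8 -79.2 106. ]
h3 [439.8 -16.  106. ]
h4 [436.5 -69.2 106. ]
[[ 2.51231278e-01  9.18798580e-01  3.04453633e-01]
 [-9.67926986e-01  2.38336079e-01  7.94560469e-02]
 [ 4.41817914e-04 -3.14650731e-01  9.49207418e-01]]
[array([ 472.4, -454.9,   -9.7]), array([ 0.0000e+00, -1.0000e-04, -2.8278e+00])]
```

Request:
send_rows --series '[[[0, 0, -0.14], [24, -23, 0], 0.3], [[0, 0, -0.28], [47, -45, 0], 0.6], [[0, 0, -0.42], [71, -68, 0], 1], [[0, 0, -0.56], [94, -91, 0], 1], [[0, 0, -0.7], [118, -114, 0], 1], [[0, 0, -0.84], [142, -136, 0], 1], [[0, 0, -0.98], [165, -159, 0], 1], [[0, 0, -1.12], [189, -182, 0], 1], [[0, 0, -1.26], [213, -205, 0], 1], [[0, 0, -1.4], [236, -227, 0], 1], [[0, 0, -1.54], [260, -250, 0], 1], [[0, 0, -1.68], [283, -273, 0], 1], [[0, 0, -1.82], [307, -296, 0], 1], [[0, 0, -1.96], [331, -318, 0], 1], [[0, 0, -2.1], [354, -341, 0], 1], [[0, 0, -2.24], [378, -364, 0], 1], [[0, 0, -2.38], [401, -386, 0], 1], [[0, 0, -2.52], [425, -409, 0], 1], [[0, 0, -2.66], [449, -432, 0], 1], [[0, 0, -2.8], [472, -455, -10], 1]]'

```text
time: 2.6
position: [499.5, -44.6, 259.6]
ee_rot: [0.041, 0.999, 0.0, -0.001]
force: [0.3, -0.1, -0.1]
finger_gap: -0.1
```

Run:
```python
from h import *
st()
im=manip.grab_frame('wrist');cv2.imwrite('pics/w1.png',im)
for n in ["button_top","bar_top"]:
    print(n,manip.look_for(n,'wrist')[:2])
print(manip.camera_info('wrist')); st()
```

```text
t 2.6 p [499.5 -44.6 259.6] xang 3.0598 tilt [-0.0019  0.0001] F [ 0.32 -0.13 -0.05] T [-0.024  0.015  0.025] gap -0.1 j [-0.11  0.23  1.89 -0.    1.02 -1.6 ]
button_top [{'point': [475.8, -43.4, 115.9], 'confidence': 0.59}]
bar_top [{'point': [528.5, -49.3, 107.4], 'confidence': 0.65}]
{'fx': 330.349888341969, 'fy': 330.349888341969, 'cx': 251.91313097475856, 'cy': 198.09553049315272, 'k1': -0.019355494887430904, 'xyz': array([419.67809228, -37.66364802, 386.31772953]), 'rotation': array([-0.11820159, -0.10819086,  0.66755066,  0.72711707])}
t 2.75 p [500.6 -44.8 260.9] xang 3.056 tilt [ 0.0015 -0.0002] F [-1.28 -0.13 -0.38] T [ 0.005  0.033 -0.015] gap -0.1 j [-0.11  0.23  1.89 -0.    1.02 -1.6 ]
```

View pics/w1.png

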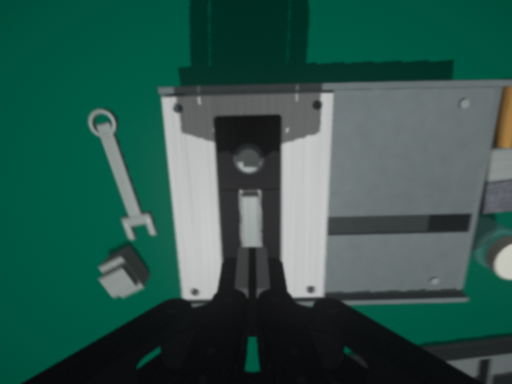

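Run:
```python
from h import *
ci=manip.camera_info('wrist')
im=cv2.imread('pics/w1.png')[90:280,170:340]
cv2.imwrite('pics/w1c.png',cv2.resize(im,None,fx=3,fy=3,interpolation=cv2.INTER_CUBIC))
for n,u,v,z in [('btn',248,157,116),('bar near',250,192,106),('bl',238.5,193,106),('br',261,193,106),('bl2',240,245,106),('br2',262,245,106),('h1',215,116,106),('h2',281,115,106)]: print(n,onz(ci,u,v,z).round(1))
```

```text
btn [473.4 -45.7 116. ]
bar near [507. -47. 106.]
bl [507.  -57.3 106. ]
br [508.7 -37.3 106. ]
bl2 [558.1 -60.9 106. ]
br2 [559.9 -40.3 106. ]
h1 [438.9 -70.1 106. ]
h2 [442.7 -15.7 106. ]
```

View pics/w1c.png

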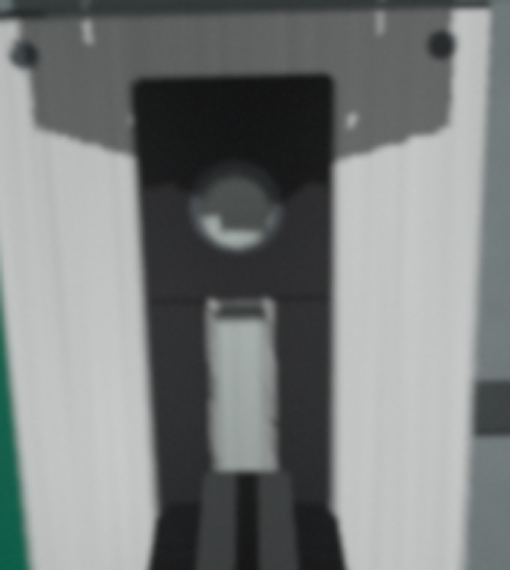

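Run:
```python
from h import *
st();print(delta([475,-44.5,148],np.pi-.066))
```

```text
t 2.75 p [500.6 -44.8 260.9] xang 3.056 tilt [ 0.0015 -0.0002] F [-1.28 -0.13 -0.38] T [ 0.005  0.033 -0.015] gap -0.1 j [-0.11  0.23  1.89 -0.    1.02 -1.6 ]
[array([ 25.7,  -1.8, 112.8]), array([-0.0001,  0.0015, -0.0196])]
```

Request:
send_rows --series '[[[0, 0, -0.02], [13, -1, 20], 1], [[0, 0, -0.02], [25.7, -1.8, 40], 1], [[0, 0, -0.02], [25.7, -1.8, 65], 1], [[0, 0, -0.02], [25.7, -1.8, 85], 1], [[0, 0, -0.02], [25.7, -1.8, 98], 1], [[0, 0, -0.02], [25.7, -1.8, 104], 1], [[0, 0, -0.02], [25.7, -1.8, 108], 1], [[0, 0, -0.02], [25.7, -1.8, 110], 1], [[0, 0, -0.02], [25.7, -1.8, 110], 1], [[0, 0, -0.02], [25.7, -1.8, 110], 1]]'

```text
time: 3.75
position: [475.3, -44.5, 151.3]
ee_rot: [0.033, 0.999, -0.0, 0.001]
force: [0.6, -0.6, -0.0]
finger_gap: 0.0
```

Run:
```python
from h import *
st()
im=manip.grab_frame('wrist');cv2.imwrite('pics/w2.png',im)
st()
```

```text
t 3.75 p [475.3 -44.5 151.3] xang 3.0758 tilt [ 0.0025 -0.0004] F [ 0.55 -0.56 -0.03] T [-0.009  0.023  0.022] gap 0.0 j [-0.12  0.36  2.02 -0.    0.75 -1.62]
t 3.8 p [475.4 -44.5 151.3] xang 3.0759 tilt [ 0.0026 -0.0003] F [0.51 0.5  0.6 ] T [ 0.051  0.001 -0.033] gap 0.2 j [-0.12  0.36  2.02 -0.    0.75 -1.62]
```

View pics/w2.png

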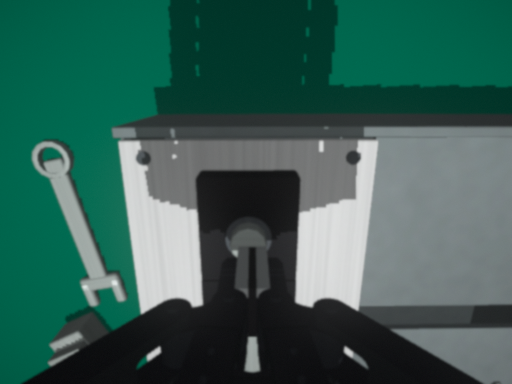

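Request:
send_rows --series '[[[0, 0, 0], [0, 0, 6], 1], [[0, 0, 0], [0, 0, 10], 1], [[0, 0, 0], [0, 0, 12], 1], [[0, 0, 0], [0, 0, 13], 1], [[0, 0, 0], [0, 0, 14], 1], [[0, 0, 0], [0, 0, 14], 1]]'

```text
time: 4.4
position: [475.4, -44.5, 137.2]
ee_rot: [0.033, 0.999, -0.0, 0.001]
force: [-0.3, -0.5, -0.2]
finger_gap: -0.1
```

Request:
send_rows --series '[[[0, 0, 0], [0, 0, 0.7], 1], [[0, 0, 0], [0, 0, 1.4], 1], [[0, 0, 0], [0, 0, 2], 1], [[0, 0, 0], [0, 0, 2], 1]]'

```text
time: 4.8
position: [475.3, -44.5, 135.1]
ee_rot: [0.033, 0.999, -0.0, 0.001]
force: [0.5, -0.2, 0.6]
finger_gap: 0.0
```

Request:
send_rows --series '[[[0, 0, 0], [0, 0, 0.5], 1], [[0, 0, 0], [0, 0, 1], 1], [[0, 0, 0], [0, 0, 1.5], 1], [[0, 0, 0], [0, 0, 1.5], 1]]'

```text
time: 5.2
position: [475.4, -44.5, 134.1]
ee_rot: [0.033, 0.999, -0.0, 0.001]
force: [-2.3, 0.0, 5.8]
finger_gap: 0.0
```

Request:
send_rows --series '[[[0, 0, 0], [0, 0, 0.8], 1], [[0, 0, 0], [0, 0, 1.6], 1], [[0, 0, 0], [0, 0, 2.4], 1], [[0, 0, 0], [0, 0, 2.4], 1]]'

```text
time: 5.6
position: [475.4, -44.5, 132.1]
ee_rot: [0.033, 0.999, -0.0, 0.001]
force: [-1.6, -0.7, 7.3]
finger_gap: -0.2
```

Request:
send_rows --series '[[[0, 0, 0], [0, 0, 0.7], 1], [[0, 0, 0], [0, 0, 1.4], 1], [[0, 0, 0], [0, 0, 2], 1], [[0, 0, 0], [0, 0, 2], 1]]'

```text
time: 6.0
position: [475.4, -44.5, 130.6]
ee_rot: [0.033, 0.999, -0.0, 0.001]
force: [-1.9, 0.1, 6.4]
finger_gap: 0.2
```

Run:
```python
from h import *
st()
im=manip.grab_frame('scene');cv2.imwrite('pics/s2.png',cv2.resize(im[120:250,180:340],None,fx=4,fy=4,interpolation=cv2.INTER_CUBIC))
st()
```

```text
t 6.0 p [475.4 -44.5 130.6] xang 3.0759 tilt [ 0.0026 -0.0004] F [-1.9   0.11  6.37] T [ 0.013  0.348 -0.005] gap 0.2 j [-0.12  0.4   2.03 -0.    0.71 -1.62]
t 6.05 p [475.4 -44.5 130.5] xang 3.0759 tilt [ 0.0025 -0.0004] F [-2.33  0.63  6.78] T [0.001 0.376 0.048] gap 0.2 j [-0.12  0.4   2.03 -0.    0.71 -1.62]
```

View pics/s2.png

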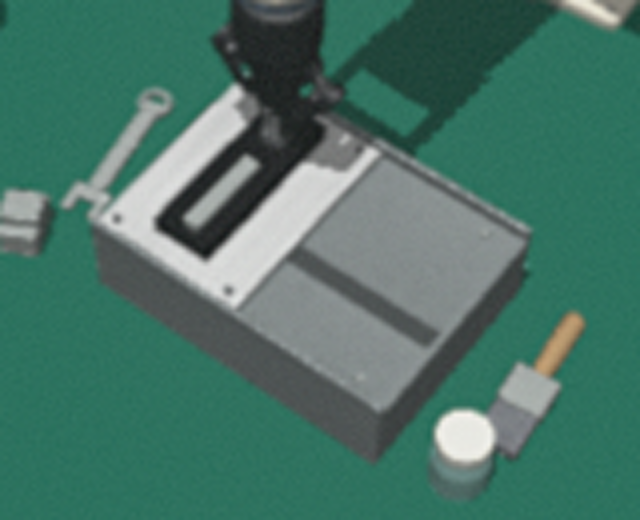

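The scene picture shows the bar (about 220,190 in the crop) still flush; I keep pressing.

Request:
send_rows --series '[[[0, 0, 0], [0, 0, 0.7], 1], [[0, 0, 0], [0, 0, 1.4], 1], [[0, 0, 0], [0, 0, 1.8], 1], [[0, 0, 0], [0, 0, 1.8], 1]]'

```text
time: 6.45
position: [475.4, -44.5, 129.1]
ee_rot: [0.033, 0.999, -0.0, 0.001]
force: [-1.6, 0.2, 5.7]
finger_gap: -0.1
```

Run:
```python
from h import *
st()
im=manip.grab_frame('scene');cv2.imwrite('pics/s3.png',cv2.resize(im[120:250,180:340],None,fx=4,fy=4,interpolation=cv2.INTER_CUBIC))
st()
```

```text
t 6.45 p [475.4 -44.5 129.1] xang 3.0759 tilt [ 0.0026 -0.0004] F [-1.62  0.16  5.69] T [ 0.057  0.293 -0.026] gap -0.1 j [-0.12  0.4   2.03 -0.    0.7  -1.62]
t 6.5 p [475.4 -44.5 129.2] xang 3.0759 tilt [ 0.0027 -0.0004] F [-2.07 -0.07  5.25] T [ 0.035  0.338 -0.013] gap -0.1 j [-0.12  0.4   2.03 -0.    0.7  -1.62]
```

View pics/s3.png

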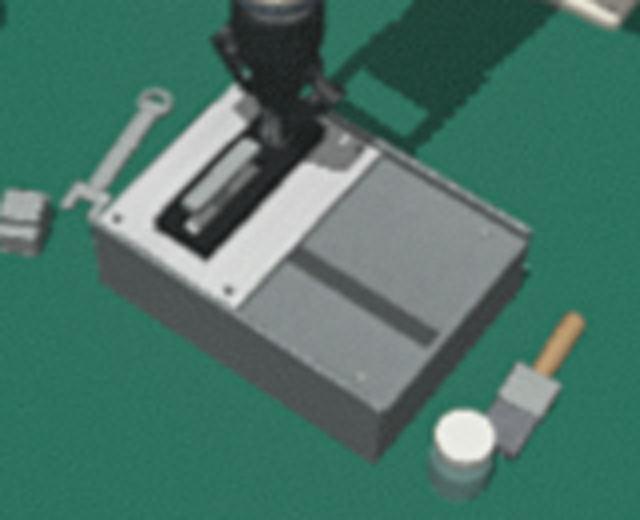

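The handle has popped up (bar now raised, with its shadow under it). Back off and look.

Request:
send_rows --series '[[[0, 0, 0], [0, 0, -4], 1], [[0, 0, 0], [0, 0, -10], 1], [[0, 0, 0], [0, 0, -25], 1], [[0, 0, 0], [0, 0, -50], 1], [[0, 0, 0], [-20, 2, -80], 0.8], [[0, 0, 0], [-50, 2, -100], 0.5], [[0, 0, 0], [-80, 2, -105], 0.2], [[0, 0, 0], [-100, 2, -105], 0.2], [[0, 0, 0], [-100, 2, -105], 0.2], [[0, 0, 0], [-100, 2, -105], 0.2]]'

```text
time: 7.5
position: [574.2, -48.9, 234.0]
ee_rot: [0.033, 0.999, -0.0, 0.001]
force: [-0.6, 0.3, -0.2]
finger_gap: 68.3
```

Run:
```python
from h import *
st()
im=manip.grab_frame('wrist');cv2.imwrite('pics/w3.png',im)
for n in ["button_top","bar_top"]:
    print(n,manip.look_for(n,'wrist')[:2])
st()
```

```text
t 7.5 p [574.2 -48.9 234. ] xang 3.076 tilt [ 0.001  -0.0002] F [-0.56  0.3  -0.24] T [ 0.029 -0.036 -0.042] gap 68.3 j [-0.11  0.37  1.75 -0.    1.02 -1.61]
button_top [{'point': [480.0, -46.6, 120.0], 'confidence': 0.97}]
bar_top [{'point': [544.2, -51.1, 133.9], 'confidence': 0.66}, {'point': [520.2, 19.9, 85.7], 'confidence': 0.18}]
t 7.65 p [573.7 -48.9 234. ] xang 3.0759 tilt [ 0.001  -0.0002] F [ 0.18 -0.59  1.11] T [ 0.033  0.068 -0.026] gap 67.8 j [-0.11  0.37  1.75 -0.    1.02 -1.61]
```

View pics/w3.png

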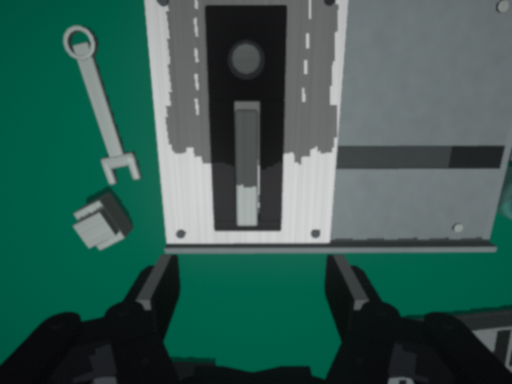

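Run:
```python
from h import *
ci=manip.camera_info('wrist')
im=cv2.imread('pics/w3.png')[20:240,195:300]
cv2.imwrite('pics/w3c.png',cv2.resize(im,None,fx=3.5,fy=3.5,interpolation=cv2.INTER_CUBIC))
for n,u,v,z in [('btn',246.5,60,116),('n1',234,109,131),('n2',260,109,131),('f1',236,226,131),('f2',258,226,131),('h3',216,231,106),('h4',280,231,106),('h1',206,6,106),('h2',286,7,106)]: print(n,onz(ci,u,v,z).round(1))
```

```text
btn [474. -46. 116.]
n1 [505.1 -56.3 131. ]
n2 [506.2 -38.9 131. ]
f1 [589.9 -61.8 131. ]
f2 [590.9 -45.4 131. ]
h3 [603.9 -80.9 106. ]
h4 [607.4 -27.5 106. ]
h1 [437.1 -71.2 106. ]
h2 [441.3 -16.8 106. ]
```

View pics/w3c.png

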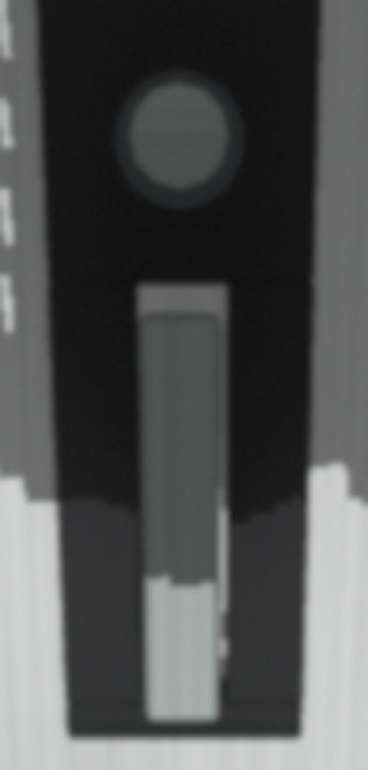

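Run:
```python
from h import *
st();print(delta([548,-50.7,129.5],np.pi-.066))
```

```text
t 7.65 p [573.7 -48.9 234. ] xang 3.0759 tilt [ 0.001  -0.0002] F [ 0.18 -0.59  1.11] T [ 0.033  0.068 -0.026] gap 67.8 j [-0.11  0.37  1.75 -0.    1.02 -1.61]
[array([ 25.6,  -3.5, 104.5]), array([-0.0001,  0.0011,  0.0003])]
```

Request:
send_rows --series '[[[0, 0, 0], [13, -2, 0], 0.5], [[0, 0, 0], [25.6, -3.5, 20], 0.5], [[0, 0, 0], [25.6, -3.5, 45], 0.5], [[0, 0, 0], [25.6, -3.5, 65], 0.5], [[0, 0, 0], [25.6, -3.5, 80], 0.5], [[0, 0, 0], [25.6, -3.5, 92], 0.5], [[0, 0, 0], [25.6, -3.5, 99], 0.5], [[0, 0, 0], [25.6, -3.5, 103], 0.5], [[0, 0, 0], [25.6, -3.5, 104.5], 0.5], [[0, 0, 0], [25.6, -3.5, 104.5], 0.5]]'

```text
time: 8.65
position: [548.3, -50.8, 129.8]
ee_rot: [0.033, 0.999, -0.0, 0.001]
force: [0.7, 0.5, 0.3]
finger_gap: 42.8
```

Run:
```python
from h import *
st()
im=manip.grab_frame('wrist');cv2.imwrite('pics/w4.png',im)
im=manip.grab_frame('scene');cv2.imwrite('pics/s4.png',cv2.resize(im[120:250,180:340],None,fx=4,fy=4,interpolation=cv2.INTER_CUBIC))
st()
```

```text
t 8.65 p [548.3 -50.8 129.8] xang 3.0759 tilt [ 0.0016 -0.0003] F [0.66 0.5  0.33] T [-0.008 -0.019  0.026] gap 42.8 j [-0.11  0.49  1.87 -0.    0.78 -1.62]
t 8.75 p [548.4 -50.8 130. ] xang 3.0759 tilt [ 0.0019 -0.0003] F [-0.6  -0.09  0.18] T [-0.022 -0.034  0.019] gap 42.4 j [-0.11  0.49  1.87 -0.    0.78 -1.62]
```

View pics/w4.png

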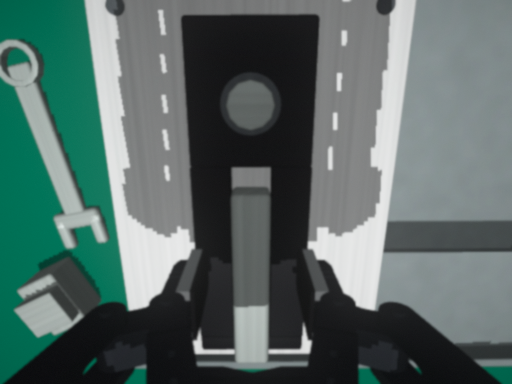

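View pics/s4.png

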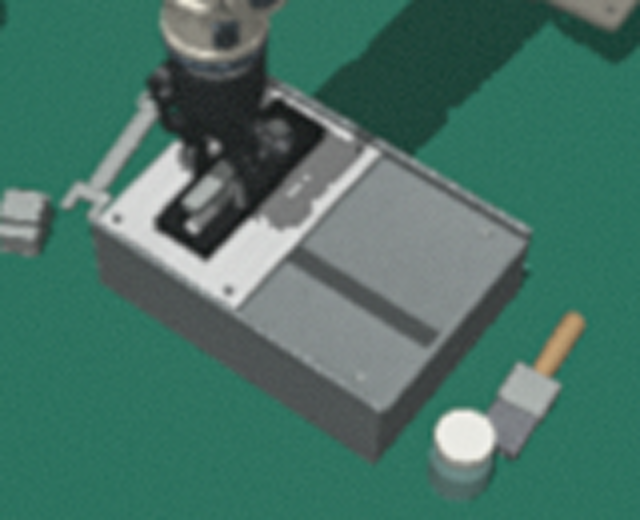

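The open jaws straddle the raised bar, which is centred at column 251 between the pads (205 and 300). Grip gently.

Request:
send_rows --series '[[[0, 0, 0], [0, 0, 0], 0.6], [[0, 0, 0], [0, 0, 0], 0.7], [[0, 0, 0], [0, 0, 0], 0.75], [[0, 0, 0], [0, 0, 0], 0.8], [[0, 0, 0], [0, 0, 0], 0.85], [[0, 0, 0], [0, 0, 0], 0.95], [[0, 0, 0], [0, 0, 0], 1], [[0, 0, 0], [0, 0, 0], 1]]' --force 25

```text
time: 9.55
position: [548.5, -50.8, 130.2]
ee_rot: [0.033, 0.999, -0.0, 0.001]
force: [-0.8, -1.1, 4.1]
finger_gap: 15.5
```

```bash
python3 -c "
from h import *
st()"
```

```text
t 9.55 p [548.5 -50.8 130.2] xang 3.0759 tilt [ 0.0022 -0.0004] F [-0.84 -1.09  4.11] T [-0.107  0.191  0.046] gap 15.5 j [-0.11  0.49  1.87 -0.    0.78 -1.62]
```

Request:
send_rows --series '[[[0, 0, 0.04], [0, 0, 0], 1], [[0, 0, 0.08], [0, 0, 0], 1], [[0, 0, 0.12], [0, 0, 0], 1], [[0, 0, 0.16], [0, 0, 0], 1], [[0, 0, 0.2], [0, 0, 0], 1], [[0, 0, 0.2], [0, 0, 0], 1]]'

```text
time: 10.15
position: [548.5, -50.8, 130.3]
ee_rot: [0.133, 0.991, -0.0, 0.001]
force: [-1.0, -0.8, 4.2]
finger_gap: 15.2
```

```bash
python3 -c "
from h import *
st()"
```

```text
t 10.15 p [548.5 -50.8 130.3] xang 2.8757 tilt [ 0.0023 -0.0004] F [-1.03 -0.79  4.17] T [-0.02   0.165 -0.03 ] gap 15.2 j [-0.11  0.49  1.87 -0.    0.78 -1.42]
```

Request:
send_rows --series '[[[0, 0, 0.04], [0, 0, 0], 1], [[0, 0, 0.08], [0, 0, 0], 1], [[0, 0, 0.12], [0, 0, 0], 1], [[0, 0, 0.16], [0, 0, 0], 1], [[0, 0, 0.2], [0, 0, 0], 1]]'

```text
time: 10.65
position: [548.5, -50.8, 130.3]
ee_rot: [0.231, 0.973, 0.0, 0.001]
force: [-1.0, 0.2, 3.4]
finger_gap: 15.7
```

```bash
python3 -c "
from h import *
st()
im=manip.grab_frame('wrist');cv2.imwrite('pics/w5.png',im)
st()"
```

```text
t 10.65 p [548.5 -50.8 130.3] xang 2.6753 tilt [ 0.0022 -0.0004] F [-1.02  0.19  3.41] T [-0.069  0.155  0.082] gap 15.7 j [-0.11  0.49  1.87 -0.    0.78 -1.22]
t 10.7 p [548.5 -50.8 130.3] xang 2.6732 tilt [ 0.0023 -0.0004] F [-0.56 -0.26  3.44] T [0.018 0.149 0.045] gap 15.2 j [-0.11  0.49  1.87 -0.    0.78 -1.22]
```

View pics/w5.png

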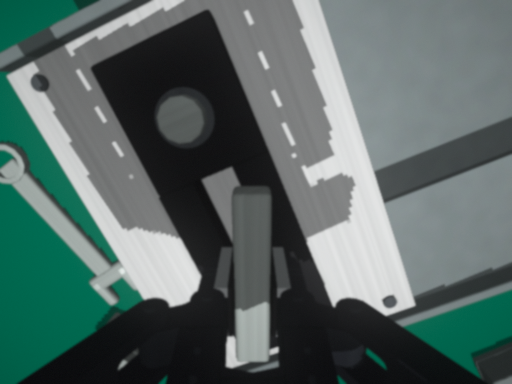

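The bar turns with the jaws (it stays vertical at columns 233–271, housing rotated).

Request:
send_rows --series '[[[0, 0, 0.04], [0, 0, 0], 1], [[0, 0, 0.08], [0, 0, 0], 1], [[0, 0, 0.12], [0, 0, 0], 1], [[0, 0, 0.16], [0, 0, 0], 1], [[0, 0, 0.2], [0, 0, 0], 1], [[0, 0, 0.24], [0, 0, 0], 1], [[0, 0, 0.28], [0, 0, 0], 1], [[0, 0, 0.32], [0, 0, 0], 1]]'

```text
time: 11.5
position: [548.6, -50.7, 130.3]
ee_rot: [0.384, 0.923, 0.0, 0.001]
force: [-0.9, 0.9, 2.4]
finger_gap: 15.1
```

```bash
python3 -c "
from h import *
st()"
```

```text
t 11.5 p [548.6 -50.7 130.3] xang 2.3536 tilt [ 0.0024 -0.0003] F [-0.93  0.85  2.37] T [0.06  0.104 0.1  ] gap 15.1 j [-0.11  0.49  1.87 -0.    0.78 -0.9 ]
```

Request:
send_rows --series '[[[0, 0, 0.02], [0, 0, 0], 1], [[0, 0, 0.04], [0, 0, 0], 1], [[0, 0, 0.06], [0, 0, 0], 1]]'

```text
time: 11.8
position: [548.5, -50.7, 130.3]
ee_rot: [0.412, 0.911, 0.0, 0.001]
force: [-2.1, 1.1, 2.5]
finger_gap: 15.0
```

```bash
python3 -c "
from h import *
st()"
```

```text
t 11.8 p [548.5 -50.7 130.3] xang 2.2931 tilt [ 0.0024 -0.0003] F [-2.12  1.12  2.49] T [-0.059  0.126  0.07 ] gap 15.0 j [-0.11  0.49  1.87 -0.    0.78 -0.84]
```

Request:
send_rows --series '[[[0, 0, 0.02], [0, 0, 0], 1], [[0, 0, 0.04], [0, 0, 0], 1], [[0, 0, 0.06], [0, 0, 0], 1]]'

```text
time: 12.1
position: [548.6, -50.7, 130.3]
ee_rot: [0.439, 0.898, 0.0, 0.001]
force: [-0.9, -0.4, 3.9]
finger_gap: 15.6
```

```bash
python3 -c "
from h import *
st()"
```

```text
t 12.1 p [548.6 -50.7 130.3] xang 2.2316 tilt [ 0.0024 -0.0003] F [-0.91 -0.38  3.9 ] T [-0.057  0.129  0.096] gap 15.6 j [-0.11  0.49  1.87 -0.    0.78 -0.77]
```

Request:
send_rows --series '[[[0, 0, 0.015], [0, 0, 0], 1], [[0, 0, 0.03], [0, 0, 0], 1]]'

```text
time: 12.3
position: [548.6, -50.7, 130.3]
ee_rot: [0.453, 0.891, 0.0, 0.001]
force: [-0.8, -0.7, 3.7]
finger_gap: 15.6
```

```bash
python3 -c "
from h import *
st()"
```

```text
t 12.3 p [548.6 -50.7 130.3] xang 2.2004 tilt [ 0.0025 -0.0003] F [-0.81 -0.65  3.65] T [0.    0.117 0.077] gap 15.6 j [-0.11  0.49  1.87 -0.    0.78 -0.74]
```

Request:
send_rows --series '[[[0, 0, 0.015], [0, 0, 0], 1], [[0, 0, 0.03], [0, 0, 0], 1]]'

```text
time: 12.5
position: [548.6, -50.7, 130.3]
ee_rot: [0.467, 0.884, 0.0, 0.001]
force: [-0.1, 0.2, 3.4]
finger_gap: 15.2
```

```bash
python3 -c "
from h import *
st()"
```

```text
t 12.5 p [548.6 -50.7 130.3] xang 2.1691 tilt [ 0.0025 -0.0003] F [-0.06  0.2   3.38] T [-0.    0.13  0.12] gap 15.2 j [-0.11  0.49  1.87 -0.    0.78 -0.71]
```

Request:
send_rows --series '[[[0, 0, 0.015], [0, 0, 0], 1], [[0, 0, 0.03], [0, 0, 0], 1]]'

```text
time: 12.7
position: [548.6, -50.7, 130.3]
ee_rot: [0.481, 0.877, 0.0, 0.001]
force: [-1.0, -0.3, 3.0]
finger_gap: 15.6
```

```bash
python3 -c "
from h import *
st()"
```

```text
t 12.7 p [548.6 -50.7 130.3] xang 2.1379 tilt [ 0.0025 -0.0003] F [-1.02 -0.29  2.98] T [-0.024  0.042  0.081] gap 15.6 j [-0.11  0.49  1.87 -0.    0.78 -0.68]
```

Request:
send_rows --series '[[[0, 0, 0.015], [0, 0, 0], 1], [[0, 0, 0.03], [0, 0, 0], 1]]'

```text
time: 12.9
position: [548.6, -50.7, 130.3]
ee_rot: [0.495, 0.869, 0.001, 0.001]
force: [-0.7, -1.0, 3.5]
finger_gap: 15.0
```

```bash
python3 -c "
from h import *
st()"
```

```text
t 12.9 p [548.6 -50.7 130.3] xang 2.1066 tilt [ 0.0026 -0.0003] F [-0.72 -1.01  3.5 ] T [-0.052  0.09   0.086] gap 15.0 j [-0.11  0.49  1.87 -0.    0.78 -0.65]
```

Request:
send_rows --series '[[[0, 0, 0.015], [0, 0, 0], 1], [[0, 0, 0.03], [0, 0, 0], 1]]'

```text
time: 13.1
position: [548.6, -50.7, 130.3]
ee_rot: [0.508, 0.861, 0.001, 0.001]
force: [-0.5, 0.7, 2.7]
finger_gap: 15.5
```

```bash
python3 -c "
from h import *
st()"
```

```text
t 13.1 p [548.6 -50.7 130.3] xang 2.0753 tilt [ 0.0026 -0.0003] F [-0.52  0.7   2.7 ] T [-0.047  0.144  0.044] gap 15.5 j [-0.11  0.49  1.87 -0.    0.78 -0.62]
```

Request:
send_rows --series '[[[0, 0, 0.015], [0, 0, 0], 1], [[0, 0, 0.03], [0, 0, 0], 1]]'

```text
time: 13.3
position: [548.6, -50.7, 130.3]
ee_rot: [0.522, 0.853, 0.001, 0.001]
force: [-0.5, 0.0, 3.4]
finger_gap: 15.2
```

```bash
python3 -c "
from h import *
st()"
```

```text
t 13.3 p [548.6 -50.7 130.3] xang 2.0439 tilt [ 0.0025 -0.0003] F [-0.49  0.02  3.38] T [-0.03   0.137  0.134] gap 15.2 j [-0.11  0.49  1.87  0.    0.78 -0.59]
```

Turned 1.03 rad so far, and only friction is felt.

Request:
send_rows --series '[[[0, 0, 0.015], [0, 0, 0], 1], [[0, 0, 0.03], [0, 0, 0], 1]]'

```text
time: 13.5
position: [548.6, -50.7, 130.3]
ee_rot: [0.535, 0.845, 0.001, 0.001]
force: [-0.4, -0.1, 3.9]
finger_gap: 15.4
```

```bash
python3 -c "
from h import *
st()"
```

```text
t 13.5 p [548.6 -50.7 130.3] xang 2.0126 tilt [ 0.0026 -0.0003] F [-0.43 -0.06  3.88] T [-0.043  0.083  0.194] gap 15.4 j [-0.11  0.49  1.87 -0.    0.78 -0.56]
```

Request:
send_rows --series '[[[0, 0, 0.015], [0, 0, 0], 1], [[0, 0, 0.03], [0, 0, 0], 1]]'

```text
time: 13.7
position: [548.6, -50.7, 130.3]
ee_rot: [0.548, 0.836, 0.001, 0.001]
force: [-1.2, 0.6, 2.7]
finger_gap: 15.6
```

```bash
python3 -c "
from h import *
st()"
```

```text
t 13.7 p [548.6 -50.7 130.3] xang 1.9817 tilt [ 0.0026 -0.0004] F [-1.17  0.6   2.68] T [-0.056  0.002  0.322] gap 15.6 j [-0.11  0.49  1.87 -0.    0.78 -0.52]
```

```bash
python3 -c "
from h import *
im=manip.grab_frame('wrist');st()
im=manip.grab_frame('wrist');st()
im=manip.grab_frame('wrist');st()
cv2.imwrite('pics/w6.png',im)"
```

```text
t 13.75 p [548.6 -50.7 130.3] xang 1.981 tilt [ 0.0026 -0.0004] F [-1.09  0.53  3.16] T [ 0.001 -0.024  0.267] gap 15.4 j [-0.11  0.49  1.87 -0.    0.78 -0.52]
t 13.8 p [548.6 -50.7 130.3] xang 1.9822 tilt [ 0.0026 -0.0003] F [-1.8  -0.32  2.94] T [-0.012 -0.002  0.237] gap 15.0 j [-0.11  0.49  1.87 -0.    0.78 -0.53]
t 13.85 p [548.6 -50.7 130.3] xang 1.9827 tilt [ 0.0026 -0.0003] F [-0.33  1.02  3.32] T [0.042 0.003 0.216] gap 15.1 j [-0.11  0.49  1.87 -0.    0.78 -0.53]
```

View pics/w6.png

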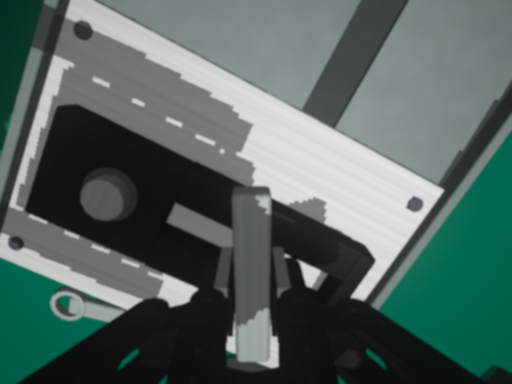

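```bash
python3 -c "
from h import *
r=R.from_quat(manip.get_state()['ee_rot'])
print(r.inv().apply([0.066,.998,0]))"
```

```text
[ 8.88088823e-01  4.60063274e-01 -1.62536778e-04]
```

Request:
send_rows --series '[[[0, 0, 0.003], [0.45, 0.25, 0], 1], [[0, 0, 0.003], [0.9, 0.45, 0], 1], [[0, 0, 0.003], [1.35, 0.7, 0], 1], [[0, 0, 0.003], [1.8, 0.9, 0], 1]]'

```text
time: 14.25
position: [548.7, -48.9, 130.3]
ee_rot: [0.549, 0.836, 0.0, 0.001]
force: [-1.8, -4.1, 3.0]
finger_gap: 15.6
```

```bash
python3 -c "
from h import *
st()"
```

```text
t 14.25 p [548.7 -48.9 130.3] xang 1.9796 tilt [ 0.0026 -0.0006] F [-1.82 -4.09  2.98] T [-0.688  0.128  0.176] gap 15.6 j [-0.11  0.49  1.87 -0.    0.78 -0.52]
```

Cover moves with about 4 N, so the latch is clear. Keep sliding.

Request:
send_rows --series '[[[0, 0, 0.001], [1.8, 0.9, 0], 1], [[0, 0, 0.001], [4.4, 2.3, 0], 1], [[0, 0, 0.001], [8, 4.1, 0], 1], [[0, 0, 0.001], [12.4, 6.4, 0], 1], [[0, 0, 0.001], [16.9, 8.7, 0], 1], [[0, 0, 0.001], [21.3, 11, 0], 1], [[0, 0, 0.001], [24.9, 12.9, 0], 1], [[0, 0, 0.001], [26.6, 13.8, 0], 1]]'

```text
time: 15.05
position: [550.7, -18.4, 130.3]
ee_rot: [0.549, 0.836, 0.0, 0.001]
force: [-1.1, -4.2, 4.1]
finger_gap: 15.5
```

```bash
python3 -c "
from h import *
st()"
```

```text
t 15.05 p [550.7 -18.4 130.3] xang 1.9789 tilt [ 0.0022 -0.0004] F [-1.09 -4.19  4.11] T [-0.708  0.307  0.1  ] gap 15.5 j [-0.05  0.49  1.87 -0.    0.78 -0.46]
```

Request:
send_rows --series '[[[0, 0, 0.001], [3.5, 1.8, 0], 1], [[0, 0, 0.001], [8, 4.1, 0], 1], [[0, 0, 0.001], [13.3, 6.9, 0], 1], [[0, 0, 0.001], [18.6, 9.7, 0], 1], [[0, 0, 0.001], [24, 12.4, 0], 1], [[0, 0, 0.001], [29.3, 15.2, 0], 1], [[0, 0, 0.001], [34.6, 17.9, 0], 1], [[0, 0, 0.001], [40, 20.7, 0], 1], [[0, 0, 0.001], [45.3, 23.5, 0], 1], [[0, 0, 0.001], [50.6, 26.2, 0], 1], [[0, 0, 0.001], [55.9, 29, 0], 1], [[0, 0, 0.001], [61.2, 31.7, 0], 1], [[0, 0, 0.001], [66, 34.2, 0], 1], [[0, 0, 0.001], [69.5, 36, 0], 1], [[0, 0, 0.001], [71.5, 37, 0], 1], [[0, 0, 0.001], [71.5, 37, 0], 1]]'

```text
time: 16.65
position: [555.8, 62.4, 130.1]
ee_rot: [0.55, 0.835, 0.0, 0.001]
force: [-3.3, -1.0, 4.2]
finger_gap: 15.6
```

```bash
python3 -c "
from h import *
st()"
```

```text
t 16.65 p [555.8  62.4 130.1] xang 1.978 tilt [0.0013 0.0001] F [-3.3  -1.    4.19] T [-0.001  0.564  0.097] gap 15.6 j [ 0.09  0.5   1.85 -0.    0.79 -0.32]
```

Request:
send_rows --series '[[[0, 0, 0], [0, 0, 0], 0.7], [[0, 0, 0], [0, 0, 0], 0.6], [[0, 0, 0], [0, 0, 0], 0.5], [[0, 0, 0], [0, 0, 0], 0.5], [[0, 0, 0], [0, 0, 0], 0.5], [[0, 0, 0], [0, 0, -5], 0.5], [[0, 0, 0], [0, 0, -15], 0.5], [[0, 0, 0], [0, 0, -35], 0.5], [[0, 0, 0], [0, 0, -65], 0.5], [[0, 0, 0], [0, 0, -100], 0.5], [[0, 0, 0], [-25, 0, -130], 0.5], [[0, 0, 0], [-50, 0, -150], 0.5], [[0, 0, 0], [-50, 0, -150], 0.5]]'

```text
time: 17.95
position: [578.2, 14.6, 284.6]
ee_rot: [0.55, 0.835, 0.002, 0.004]
force: [1.3, -0.1, 0.3]
finger_gap: 42.7
```

Run:
```python
from h import *
st()
im=manip.grab_frame('wrist');cv2.imwrite('pics/w7.png',im)
print(manip.look_for('bar_top','wrist')[:2],manip.look_for('button_top','wrist')[:2])
im=manip.grab_frame('scene');cv2.imwrite('pics/s7.png',cv2.resize(im[100:270,150:370],None,fx=3.5,fy=3.5,interpolation=cv2.INTER_CUBIC))
st()
```

```text
t 17.95 p [578.2  14.6 284.6] xang 1.976 tilt [ 0.0094 -0.0004] F [ 1.34 -0.11  0.33] T [-0.002  0.037  0.01 ] gap 42.7 j [ 0.    0.31  1.71 -0.    1.11 -0.4 ]
[{'point': [553.0, 62.5, 132.7], 'confidence': 0.88}] [{'point': [487.5, 69.1, 117.2], 'confidence': 0.55}, {'point': [552.7, 66.0, 129.5], 'confidence': 0.41}]
t 18.15 p [574.3  17.  279.3] xang 1.978 tilt [-0.0007  0.0004] F [-0.7   0.96  0.08] T [ 0.012 -0.007 -0.024] gap 42.9 j [ 0.01  0.32  1.72  0.    1.11 -0.4 ]
```

View pics/w7.png

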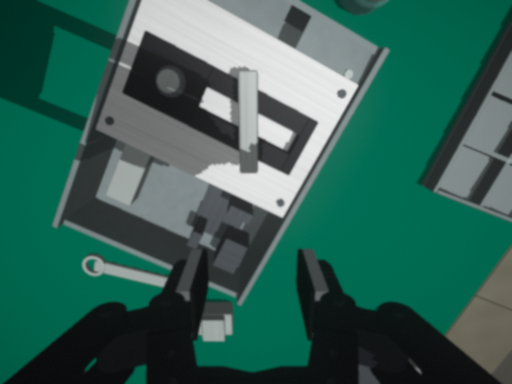

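View pics/s7.png

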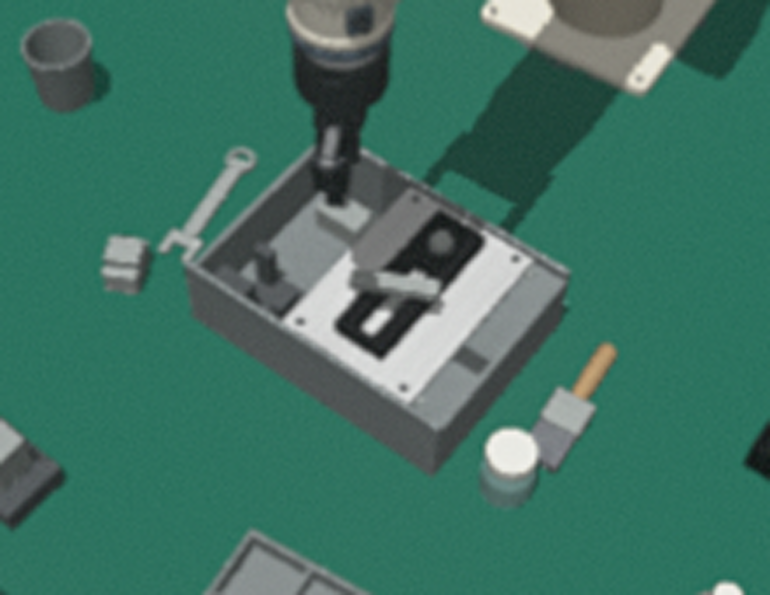

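```bash
python3 -c "
from h import *
print(manip.job_done());st()"
```

```text
the job is handed in; nothing more can be done
None
the job is handed in; nothing more can be done
```

The chest is open: the cover slid about 113 mm along the chest's +y, the handle is left up and turned, and the gripper is clear. I handed the job in at about 18 s; it gives no verdict.

- **Button:** I pressed it slowly. The handle popped up at about 6 mm of travel, and the highest force I read was about 7 N.
- **Handle:** I gripped the bar at 25 N and turned it clockwise. The torque rose from about 0.09 N m (friction) to 0.32 N m at about 1.09 rad, then settled at about 0.24 N m. I took that as the end stop. The rise over friction was about 0.23 N m, under the 0.4 N m limit.
- **Slide:** The cover moved with a drag of about 4 N, as it should once unlatched.

**Last checks:**
- The scene and wrist pictures show the cover over the deck and the handle up at its turned angle.
- The network put the bar at (553, 62.5, 133) mm, against a start of about (548, -51) mm. That is about 113 mm of travel and agrees with the tool's own reading.
- The nearby things in those pictures (wrench, die block, jar, brush, cup) look unmoved. I judged that by eye only. I did not look at the oil bottle and tray again, but the arm did not go near them.
- The wrist network's second guess for the button landed on the bar with lower confidence (0.41), which I ignored. No other check failed or disagreed.

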